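# Open the lever cutter and set a floor board for the cut

## Task

Get the lever cutter ready to trim the laminate board. Push the yellow blade arm up from below, by its black cross bar, past its balance point so that it stays raised on its own, without forcing it; then, keeping the board flat on the bed, push it under the arm until it lies snug along the steel fence with its end against the red length stop. Do not lift the board and leave the other things on the bench where they are.

Things in the scene. Friction and masses are not known exactly. Their poses are not given: they have to be found in the camera images.
- cutter_arm (a joint): Yellow blade arm, rad: 0 = closed (as found), 1.35 = fully raised, resting on a rubber buffer. Swings upright about a level hinge at its far end; a dark steel counterweight disc sits on its cranked tail. Let go below the balance point (0.65 to 1.0 rad, differs from run to run) it drops shut; above, it falls back to 1.35 and stays. Raising takes about 4 to 6 N upward at the bar, less further up.
- bar_mid (a point): Centre of the arm's black rubber cross bar, at its near end. Bar: round, 26 mm diameter, 130 mm long, along the cutter's y; the 20 mm wide beam joins its middle from the far side. Closed, it is 125 mm over the bench and 35 mm in front of (nearer the robot than) the bed's front edge, free space below. 246 mm from the hinge axis; fully raised 348 mm over the bench.
- hinge (a point): Middle of the arm's hinge axis, fixed, 105 mm over the bench. Its axes are the cutter's: x from the closed bar to the hinge (away from the robot), y to the left along bed and fence (the hinge axis), z up. The closed bar is at (-245, 0, +20) mm in this frame. The blade, 5 mm thick, lies in the plane y = 0 and blocks the bed when closed.
- fence (a point): Point on the steel fence's face at bed height (45 mm over the bench), axes as the cutter's. The face looks to -x, is 28 mm high and runs along y; the point is 100 mm left of the blade's plane and 50 mm nearer the robot than the hinge axis. The bed is flat, reaches 160 mm in front of the fence, 205 mm left and 145 mm right of the blade's plane.
- stop_face (a point): Foot of the red length stop's face, at bed height, at the middle of its width; on the right-hand (-y) part of the bed. The face looks to +y (left), is 80 mm wide along x and 30 mm high. Fixed; set anew for each run. Axes as the cutter's.
- board_centre (a point): Centre of the loose laminate board, wood brown, 120 (its x) x 220 (its y) x 12 mm thick, about 0.3 kg, flat on the left part of the bed, long side nearly along the fence and a few mm off it, right end 20 to 40 mm left of the blade's plane. Its left end may overhang the bed.
- board_end (a point): Middle of the board's right (-y) end face, half-way up its thickness: the end that goes to the stop.
- back_right (a point): Corner of the board at its far (+x) side and right end, half-way up its thickness. The far side goes to the fence.
- back_left (a point): Corner of the board at its far (+x) side and left end, half-way up its thickness.
- tape: Bystander: yellow tape measure, 66 x 40 x 66 mm, standing right of the cutter. Origin at the centre of its underside.
- glue: Bystander: white glue bottle with orange cap, 56 mm in diameter, 170 mm tall, upright, behind the cutter at the left. Origin at the centre of its underside.
- jar: Bystander: glass jar with steel lid, 70 mm in diameter, 85 mm tall, right of the cutter. Origin at the centre of its underside.
- mug: Bystander: blue mug, 80 mm in diameter, 95 mm tall, right of the cutter. Origin at the centre of its underside.
- mallet: Bystander: rubber mallet, 280 mm long with its wooden handle, lying left of the cutter.
- square: Bystander: try square with dark wooden stock 110 mm long and a steel blade 150 mm long, 18 mm high, lying right of the cross bar, in front of the cutter. Origin under the stock's middle.

How it is judged:
By the outcome, as a careful person would: the job done as asked, in the order asked, and still so for the second after the job is handed in, with the robot touching nothing.
It also fails if it takes over 61 s, if anything falls off the work surface, if the arm or the gripper's body presses on something with over 40 N, if the wrist force passes 120 N, or if a joint passes its speed limit or range.

## Robot

A 7-joint arm with a two-finger parallel gripper is mounted at the origin on the work surface. World frame = base frame: x ahead of the robot, y to its left, z up, the work surface at z = 0. Lengths are in m, angles in rad, forces in N, time in s.
With the tool pointing down it reaches from about 0.425 to 0.95 m from the base axis. Payload 4.7 kg.
Tool frame: the origin (TCP) lies on the centre line of the jaws, within the pads' length; the fingertips stand robot.nose_length ahead of it and the grasp point (between the pads) lies 8 mm behind it (robot.nose_length is the distance from the TCP to the fingertips, in m); z points along the fingers, x is the direction in which the jaws open and shut, and the axes are right-handed (so a half turn about z gives the same grasp; the last joint's range is limited). The gripper opens to 85 mm and grips with 20 to 120 N. Pads are 22 mm wide; open, the fingers measure 114 mm over their backs; the gripper's body (76 mm by 85 mm) begins 54 mm behind the grasp point. The pads swing forward as they close: fully open they stand 13 mm farther back than shut.
Start: joints at [1.303, 0.469, -0.049, 1.532, 0.024, 1.141, -0.082], TCP at [0.16, -0.656, 0.242] pointing down, gripper open.
Joint ranges: [-2.59, 2.59], [-0.33, 1.99], [-1.39, 1.29], [0.1, 2.45], [-1.04, 4.18], [0.21, 1.99], [-2.66, 2.66]. Speed limits (rad/s): [2.57, 2.57, 3.14, 3.14, 3.14, 3.14, 3.14].

## Interface

Orientations are given as [roll, pitch, yaw] about the fixed x, y, z axes, in that order (R = Rz(yaw) Ry(pitch) Rx(roll)).
In Python, from plant import robot gives the robot as it stands. Calls block until the motion is done:
- robot.goto(position, orientation): joint-space move of the TCP to a pose.
- robot.move_straight(position, vel=0.15, attitude=None, contact_N=None): straight line of the TCP; attitude=None keeps the orientation; vel is the mean speed in m/s. With contact_N (N) it stops when the force on the tool has changed by that much, and returns True; else False.
- robot.move_joints(angles): joint-space move.
- robot.grip(opening, strength=None): opening from 0.0 (shut) to 1.0 (fully open); strength is the grip in N (None keeps the last); returns when the fingers have stopped.
- robot.sleep(seconds).
- robot.inverse_kinematics(position, orientation): joint angles nearest the present ones, or None.
- robot.sense(): the state.
- robot.grab_frame(name): name is "side" or "top" or "wrist"; returns a dict with "image" (480x640x3 uint8, red, green, blue), "range_z" (480x640 float32, m along the optical axis (not along the pixel's ray), 0 where there is no reading), "fx", "fy", "cx", "cy" (pixels), "R" (3x3) and "t" (3): a world point X has camera coordinates R X + t. Camera axes: x right, y down, z forward; pixel columns grow to the right and rows downward; lengths in m; the calibration is good to about 2 mm. The wrist camera is an equidistant fisheye: a pixel r from the principal point sees the ray r / f radians off the axis. A picture is of the moment at which its call begins.
A pose or a line that the arm cannot do raises robot.IKError and nothing moves.
- robot.close_job(): hands the job in, once; it reports no verdict.
The state is a dict: "t": time; "joint_pos": joint angles; "joint_velocities": joint speeds; "effort": joint torques, N m; "tcp_pos": TCP position; "tcp_rot": TCP orientation; "wrist_force": force on the tool from outside, world axes, zero at the start; "torque": the same for the moment, N m; "opening": opening from 0.0 (shut) to 1.0 (fully open).
Only numpy, scipy, OpenCV 4.12 (cv2) and the standard library are available. Lean on these libraries where they do the work, as an engineer would, in place of code of your own. Each camera call takes 0.05 s, during which the arm holds its last target.

## Working session

There is one attempt and no reset: what is moved stays moved. The work goes in short steps, each a Python script; the robot and the scene stay as the last script left them, time stands still between calls to the robot, and variables do not carry over. Pictures are saved under pics/ and viewed, and the job is handed in when it is done.

```bash
ls; mkdir -p pics; python3 - <<'E'
from plant import robot
import cv2,numpy as np
s=robot.sense();print(s['t'],s['tcp_pos'],s['opening'],robot.nose_length,s['tcp_rot'])
for n in("top","side","wrist"):
    f=robot.grab_frame(n);cv2.imwrite(f"pics/{n}0.png",f["image"][:,:,::-1])
    np.savez(f"{n}0.npz",**{k:np.array(v) for k,v in f.items()})
    print(n,f["fx"],f["fy"],f["cx"],f["cy"],np.round(f["R"],3).tolist(),f["t"])
E
```

```text
pics
0.0 [ 0.1595211  -0.65529015  0.24125564] 1.004748104793893 0.011 [ 3.14150889e+00  1.97138478e-03 -1.33196472e+00]
top 614.9339877581825 614.9339877581825 320.4079956416248 232.20013063972843 [[0.0, -1.0, 0.012], [-0.992, -0.002, -0.128], [0.128, -0.012, -0.992]] [-0.01496351  0.58990274  1.40716644]
side 463.68834178926454 463.68834178926454 320.6644327532693 238.46739329311427 [[-0.734, -0.68, -0.013], [-0.411, 0.459, -0.788], [0.541, -0.572, -0.616]] [0.40370234 0.32025785 0.6158855 ]
wrist 371.64829954431775 371.64829954431775 314.82121434113697 241.61782550311858 [[0.236, -0.972, -0.001], [-0.919, -0.224, 0.323], [-0.314, -0.075, -0.946]] [-0.67429133 -0.04186954  0.37998943]
```

View pics/top0.png

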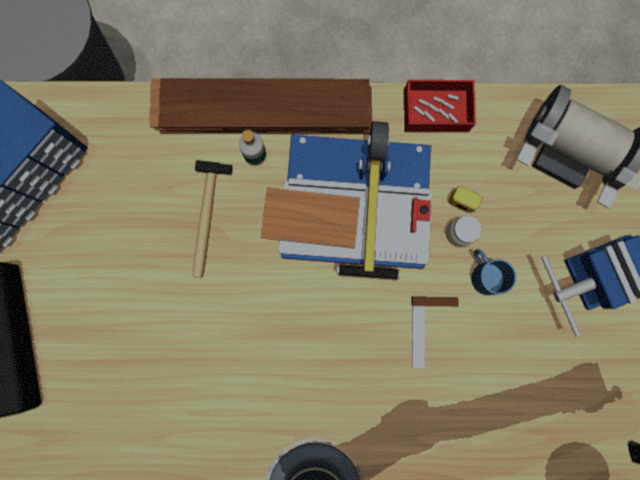

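View pics/side0.png

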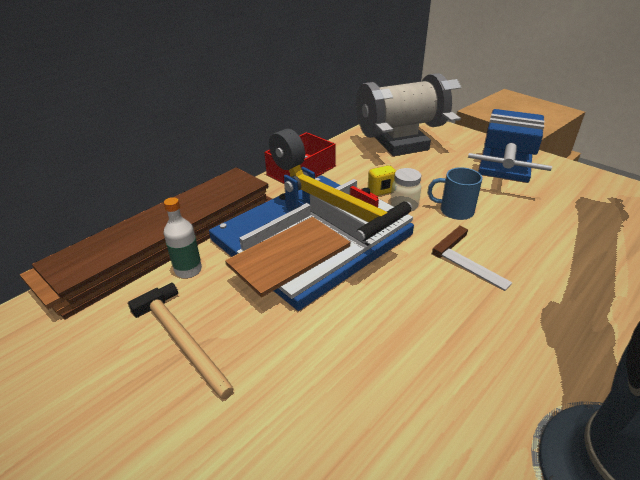

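The top view shows the cutter with its bar at about (368,272), the board at (310,218), the red stop at (421,213) and the square at (430,320). In the side view the board lies left of the blade and the arm is closed. Next I'll measure these.

```bash
cat > h.py <<'E'
import numpy as np,cv2
def load(p): return dict(np.load(p))
def onplane(f,uv,z):
    uv=np.atleast_2d(np.array(uv,float))
    d=np.c_[(uv[:,0]-f["cx"])/f["fx"],(uv[:,1]-f["cy"])/f["fy"],np.ones(len(uv))]@f["R"]
    c=-f["R"].T@f["t"]
    return c+d*((z-c[2])/d[:,2])[:,None]
def cloud(f):
    v,u=np.mgrid[:480,:640];z=f["range_z"]
    P=np.stack([(u-f["cx"])/f["fx"]*z,(v-f["cy"])/f["fy"]*z,z],-1)
    return (P-f["t"])@f["R"]
E
python3 - <<'E'
from h import *
f=load("top0.npz");im=f["image"];P=cloud(f)
hsv=cv2.cvtColor(im,cv2.COLOR_RGB2HSV)
for uv in [(310,218),(368,272),(345,271),(395,273),(421,213),(360,100),(372,220),(410,186),(330,182),(300,255),(205,170),(205,230),(435,301),(418,340),(379,140)]:
    print(uv,im[uv[1],uv[0]],hsv[uv[1],uv[0]],np.round(P[uv[1],uv[0]],3))
c=cv2.resize(im[120:290,230:450],None,fx=3.5,fy=3.5,interpolation=cv2.INTER_CUBIC)
cv2.imwrite("pics/crop0.png",c[:,:,::-1]);print(c.shape)
E
```

```text
(310, 218) [143 101  66] [ 14 137 143] [0.621 0.01  0.058]
(368, 272) [34 33 37] [128  28  37] [ 0.49  -0.116  0.14 ]
(345, 271) [32 29 33] [143  31  33] [ 0.492 -0.067  0.135]
(395, 273) [29 37 31] [68 55 37] [ 0.488 -0.175  0.141]
(421, 213) [123  44  39] [  2 174 123] [ 0.632 -0.248  0.062]
(360, 100) [89 55 41] [  9 138  89] [ 0.906 -0.108  0.058]
(372, 220) [156 154  70] [ 29 141 156] [ 0.605 -0.127  0.133]
(410, 186) [ 62  84 127] [110 131 127] [ 0.702 -0.228  0.033]
(330, 182) [155 160 163] [101  13 163] [ 0.702 -0.036  0.078]
(300, 255) [ 71  90 123] [109 108 123] [0.537 0.034 0.032]
(205, 170) [20 20 16] [30 51 20] [0.741 0.262 0.025]
(205, 230) [154 138 104] [ 20  83 154] [0.596 0.258 0.027]
(435, 301) [85 56 40] [ 11 135  85] [ 0.43  -0.284  0.019]
(418, 340) [155 161 162] [ 94  11 162] [ 0.339 -0.244  0.007]
(379, 140) [73 75 79] [110  19  79] [ 0.764 -0.136  0.209]
(595, 770, 3)
```

View pics/crop0.png

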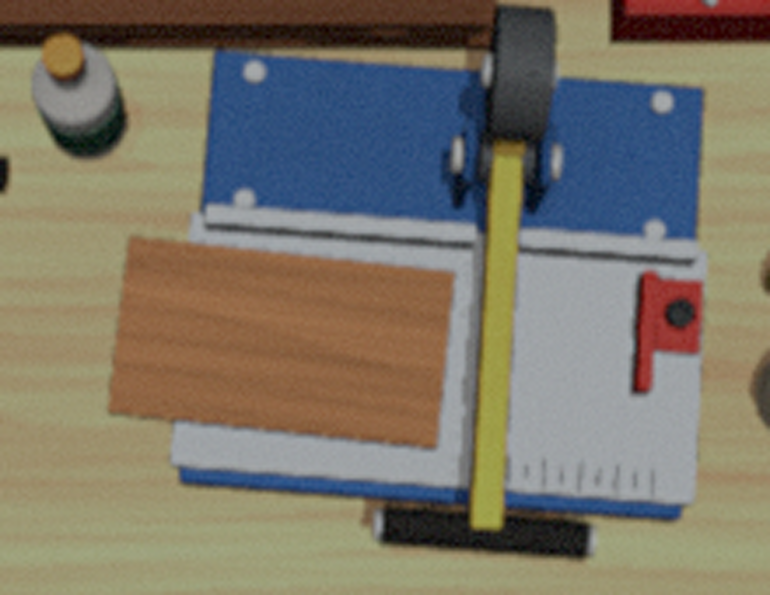

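```bash
cat > meas.py <<'E'
from h import *
def mask_rect(m,f,z,roi):
    u0,v0,u1,v1=roi;k=np.zeros(m.shape,np.uint8);k[v0:v1,u0:u1]=m[v0:v1,u0:u1]
    cs,_=cv2.findContours(k.astype(np.uint8),cv2.RETR_EXTERNAL,cv2.CHAIN_APPROX_NONE)
    c=max(cs,key=cv2.contourArea)[:,0]
    W=onplane(f,c,z)[:,:2]
    r=cv2.minAreaRect((W*1000).astype(np.float32))
    return c,W,r
E
python3 - <<'E'
from meas import *
f=load("top0.npz");im=f["image"];P=cloud(f);hsv=cv2.cvtColor(im,cv2.COLOR_RGB2HSV)
H,S,V=[hsv[...,i].astype(int) for i in range(3)]
roi=(240,170,366,260)
m=((H>5)&(H<20)&(S>95)&(V>90))
c,W,r=mask_rect(m,f,.057,roi);print("board",r,cv2.boxPoints(r).round(1).tolist(),len(c))
m=(V<70)&(P[...,2]>.1)
c,W,r=mask_rect(m,f,.125,(330,255,410,285));print("bar",r)
m=((H>22)&(H<38)&(S>100)&(P[...,2]>.09))
c,W,r=mask_rect(m,f,.14,(355,150,390,275));print("beam",r,cv2.boxPoints(r).round(1).tolist())
m=((H<6)|(H>174))&(S>120)&(V>60)
c,W,r=mask_rect(m,f,.075,(400,190,440,240));print("stop top",r,cv2.boxPoints(r).round(1).tolist())
for z in (.075,.045):
  W=onplane(f,c,z); print(z,"left edge",[ (v,np.round(W[c[:,1]==v][:, :2][np.argmin(c[c[:,1]==v][:,0])],4).tolist()) for v in range(c[:,1].min(),c[:,1].max()+1,4)])
# fence top: cols
pts=[]
for u in list(range(292,362,4))+list(range(384,428,4)):
    col=P[170:205,u]; g=V[170:205,u]; print(u,end=' ')
    d=np.argmin(V[176:196,u])+176; pts.append((u,d))
print();print(pts)
for u in (300,330,400,420): print(u,[(v,V[v,u],S[v,u],round(float(P[v,u,2]),3)) for v in range(174,200)])
E
```

```text
board ((621.636474609375, 10.811027526855469), (218.1091766357422, 121.12638092041016), 83.43771362304688) [[549.0, -90.5999984741211], [669.2999877929688, -104.5], [694.2999877929688, 112.19999694824219], [573.9000244140625, 126.0999984741211]] 281
bar ((493.05938720703125, -117.67628479003906), (128.4485626220703, 25.74227523803711), 85.66258239746094)
beam ((611.2053833007812, -124.52679443359375), (22.18065071105957, 242.07102966308594), 85.9210433959961) [[489.70001220703125, -127.0], [731.0999755859375, -144.1999969482422], [732.7000122070312, -122.0999984741211], [491.29998779296875, -104.9000015258789]]
stop top ((625.6758422851562, -244.14962768554688), (40.47751998901367, 77.49549102783203), 85.78433227539062) [[585.5, -261.5], [662.7999877929688, -267.20001220703125], [665.7999877929688, -226.8000030517578], [588.5, -221.10000610351562]]
0.075 left edge [(198, [0.6652, -0.2301]), (202, [0.6558, -0.2276]), (206, [0.6465, -0.2274]), (210, [0.6371, -0.225]), (214, [0.6278, -0.2248]), (218, [0.6185, -0.2246]), (222, [0.6092, -0.2244]), (226, [0.5999, -0.222]), (230, [0.5906, -
[... 4822 characters left out ...]
4(153), 0.038), (184, np.int64(134), np.int64(116), 0.037), (185, np.int64(139), np.int64(94), 0.037), (186, np.int64(135), np.int64(93), 0.033), (187, np.int64(129), np.int64(101), 0.032), (188, np.int64(141), np.int64(42), 0.035), (189, np.int64(162), np.int64(13), 0.079), (190, np.int64(168), np.int64(8), 0.075), (191, np.int64(168), np.int64(11), 0.07), (192, np.int64(158), np.int64(11), 0.075), (193, np.int64(116), np.int64(9), 0.072), (194, np.int64(73), np.int64(7), 0.065), (195, np.int64(117), np.int64(15), 0.055), (196, np.int64(167), np.int64(12), 0.039), (197, np.int64(169), np.int64(12), 0.045), (198, np.int64(160), np.int64(10), 0.046), (199, np.int64(143), np.int64(43), 0.045)]
```

```bash
cat >> h.py <<'E'
from scipy.spatial.transform import Rotation as Ro
YAW=np.deg2rad(-4.2)
XC=np.array([np.cos(YAW),np.sin(YAW),0]);YC=np.array([-np.sin(YAW),np.cos(YAW),0]);ZC=np.array([0,0,1.])
BAR=np.array([.493,-.1177,.125]);HINGE=BAR+.245*XC-.020*ZC
def C(x,y,z): # cutter coords (rel hinge xy, world z)
    return HINGE*[1,1,0]+x*XC+y*YC+z*ZC
def att(alpha,sx=1):
    zt=np.cos(alpha)*XC-np.sin(alpha)*ZC; xt=sx*YC; yt=np.cross(zt,xt)
    return Ro.from_matrix(np.c_[xt,yt,zt]).as_euler('xyz')
def lift(theta,alpha,gap=0.024,a=.008,sy=0):
    ph=theta+np.arctan2(.020,.245)
    B=HINGE-.246*np.cos(ph)*XC+.246*np.sin(ph)*ZC
    d=np.cos(alpha)*XC-np.sin(alpha)*ZC; n=np.sin(alpha)*XC+np.cos(alpha)*ZC
    return B-gap*n+a*d+sy*YC
E
python3 - <<'E'
from h import *
from plant import robot
f=load("top0.npz")
# fence front top edge pixel
W=onplane(f,[(300,184.0),(330,186.4),(400,191.5),(420,193.3)],.073)
for w in W: r=w-HINGE; print("fence c",np.round([r@XC,r@YC],4))
for n,w in dict(br=(.6693,-.1045),bl=(.6943,.1122),fr=(.549,-.0906),fl=(.5739,.1261),stop=(.6326,-.2287)).items():
    r=np.array([*w,0])-HINGE*[1,1,0]; print(n,np.round([r@XC,r@YC],4))
print("hinge",HINGE)
for al in (0,20,30,45,60):
  for sx in(1,-1):
    a=np.deg2rad(al);o=att(a,sx);out=[]
    for th in (0,.3,.6,.9,1.15,1.3):
        q=robot.inverse_kinematics(lift(th,a),o); out.append(None if q is None else np.round(q,2).tolist())
    print(al,sx,o.round(2),[x is not None for x in out],out[0],out[-2])
print(robot.sense()['t'])
E
```

```text
fence c [-0.0518  0.1657]
fence c [-0.0521  0.096 ]
fence c [-0.0518 -0.0666]
fence c [-0.0525 -0.1131]
br [-0.0701  0.0261]
bl [-0.0611  0.244 ]
fr [-0.1911  0.0311]
fl [-0.1822  0.2491]
stop [-0.0976 -0.1005]
hinge [ 0.73734205 -0.13564336  0.105     ]
0 1 [1.57 0.   1.5 ] [False, False, False, False, True, True] None [1.1, 0.74, -1.18, 2.33, 3.12, 1.11, -0.88]
0 -1 [-1.57  0.   -1.64] [False, False, False, False, True, True] None [1.1, 0.74, -1.18, 2.33, 3.12, 1.11, 2.26]
20 1 [1.92 0.   1.5 ] [False, False, False, True, True, True] None [1.15, 0.42, -1.15, 2.24, 2.83, 0.56, -0.96]
20 -1 [-1.92  0.   -1.64] [False, False, False, True, True, True] None [1.15, 0.42, -1.15, 2.24, 2.83, 0.56, 2.18]
30 1 [2.09 0.   1.5 ] [False, False, False, True, True, True] None [1.15, 0.31, -1.12, 2.17, 2.53, 0.28, -0.74]
30 -1 [-2.09  0.   -1.64] [False, False, False, True, True, True] None [1.15, 0.31, -1.12, 2.17, 2.53, 0.28, 2.4]
45 1 [2.36 0.   1.5 ] [False, False, False, False, True, True] None [0.91, 0.2, -0.84, 2.02, 0.47, 0.22, 1.22]
45 -1 [-2.36  0.   -1.64] [False, False, False, False, True, True] None [-0.33, 0.11, 0.54, 2.08, -0.66, 0.22, -0.87]
60 1 [2.62 0.   1.5 ] [True, True, True, True, True, True] [1.17, 0.49, -1.17, 2.39, 1.62, 0.39, 0.16] [0.68, 0.21, -0.61, 1.85, 0.18, 0.6, 1.49]
60 -1 [-2.62  0.   -1.64] [False, True, True, True, True, True] None [0.66, 0.21, -0.59, 1.86, 0.17, 0.59, -1.64]
0.15
```

```bash
python3 - <<'E'
from h import *
from plant import robot
for al in (20,30,40,45,50,55,60):
  for psi in range(-90,91,15):
   for sx in (1,-1):
    a=np.deg2rad(al);p=np.deg2rad(psi);h=np.cos(p)*XC+np.sin(p)*YC;s=-np.sin(p)*XC+np.cos(p)*YC
    zt=np.cos(a)*h-np.sin(a)*ZC;xt=sx*s;o=Ro.from_matrix(np.c_[xt,np.cross(zt,xt),zt]).as_euler('xyz')
    n=np.sin(a)*h+np.cos(a)*ZC
    ok=''
    for th in (0,.3,.6,.9,1.15):
        ph=th+.0815;B=HINGE-.246*np.cos(ph)*XC+.246*np.sin(ph)*ZC
        ok+='x' if robot.inverse_kinematics(B-.024*n+.008*zt,o) is not None else '.'
    if ok[0]=='x': print(al,psi,sx,ok)
E
```

```text
20 -90 1 xxxxx
20 -90 -1 xxxxx
20 -75 1 xxxxx
20 -75 -1 xxxxx
20 -60 1 xxxxx
20 -60 -1 xxxxx
20 60 1 xxxxx
20 60 -1 xxxxx
20 75 1 xxxxx
20 75 -1 xxxxx
20 90 1 xxxxx
20 90 -1 xxxxx
30 -90 1 xxxxx
30 -90 -1 xxxxx
30 -75 1 xxxxx
30 -75 -1 xxxxx
30 -60 1 xxxxx
30 -60 -1 xxxxx
30 60 1 xxxx.
30 60 -1 xxxxx
30 75 1 xxxxx
30 75 -1 xxxxx
30 90 1 xxxxx
30 90 -1 xxxxx
40 -90 1 xxxxx
40 -90 -1 xxxxx
40 -75 1 xxxxx
40 -75 -1 xxxxx
40 -60 1 xxxxx
40 -60 -1 xxxxx
40 -45 1 xxxxx
40 30 1 x...x
40 30 -1 x.xxx
40 45 1 xx...
40 45 -1 xxxxx
40 60 1 xxxx.
40 60 -1 xxxxx
40 75 1 xxxxx
40 75 -1 xxxxx
40 90 1 xxxxx
40 90 -1 xxxxx
45 -90 1 xxxxx
45 -90 -1 xxxxx
45 -75 1 xxxxx
45 -75 -1 xxxxx
45 -60 1 xxxxx
45 -60 -1 xxxx.
45 -45 1 xxxxx
45 -45 -1 xxx..
45 45 1 xx..x
45 45 -1 xxxxx
45 60 1 xxxx.
45 60 -1 xxxxx
45 75 1 xxxxx
45 75 -1 xxxxx
45 90 1 xxxxx
45 90 -1 xxxxx
50 -90 1 xxxxx
50 -90 -1 xxxxx
50 -75 1 xxxxx
50 -75 -1 xxxxx
50 -60 1 xxxxx
50 -60 -1 xxxxx
50 -45 1 xxxxx
50 -45 -1 xx..x
50 30 1 x.xxx
50 30 -1 xxxxx
50 45 1 xx.xx
50 45 -1 xxxxx
50 60 1 xxxxx
50 60 -1 xxxxx
50 75 1 xxxxx
50 75 -1 xxxxx
50 90 1 xxxxx
50 90 -1 xxxxx
55 -90 1 xxxxx
55 -90 -1 xxxxx
55 -75 1 xxxxx
55 -75 -1 xxxxx
55 -60 1 xxxxx
55 -60 -1 xxx.x
55 -45 1 xxxxx
55 -45 -1 xx.xx
55 -30 1 xxxxx
55 -30 -1 x.xxx
55 15 1 x.xxx
55 30 1 xxxxx
55 30 -1 xxxxx
55 45 1 xxxxx
55 45 -1 xxxxx
55 60 1 xxx.x
55 60 -1 xxxxx
55 75 1 xxxxx
55 75 -1 xxxxx
55 90 1 xxxxx
55 90 -1 xxxxx
60 -90 1 xxxxx
60 -90 -1 xxxxx
60 -75 1 xxxxx
60 -75 -1 xxxxx
60 -60 1 xxxxx
60 -60 -1 xx.xx
60 -45 1 xxxxx
60 -45 -1 xxxxx
60 -30 1 xxxxx
60 -15 1 xxxxx
60 0 1 xxxxx
60 15 1 xxxxx
60 15 -1 xxxxx
60 30 1 xxxxx
60 30 -1 xxxxx
60 45 1 xxxxx
60 45 -1 xxxxx
60 60 1 xxxxx
60 60 -1 xxxxx
60 75 1 xxxxx
60 75 -1 xxxxx
60 90 1 xxxxx
60 90 -1 xxxxx
```

```bash
cat >> h.py <<'E'
def satt(al,roll,sy):
    "tool along -YC dipped al, upper face normal rolled 'roll' toward +XC; tool y = sy*n"
    zt=-np.cos(al)*YC-np.sin(al)*ZC
    up=np.cross(zt,XC); up=up if up[2]>0 else -up
    n=np.cos(roll)*up+np.sin(roll)*XC
    yt=sy*n; return Ro.from_matrix(np.c_[np.cross(yt,zt),yt,zt]).as_euler('xyz'),n,zt
def slift(theta,n,zt,gap=.024,yend=.060,a=.004,dy=0):
    ph=theta+np.arctan2(.020,.245)
    B=HINGE-.246*np.cos(ph)*XC+.246*np.sin(ph)*ZC+yend*YC
    return B-gap*n+a*zt+dy*YC
E
python3 - <<'E'
from h import *
from plant import robot
for al in (8,12,20):
  for roll in (0,25,40):
   for sy in (1,-1):
    o,n,zt=satt(*np.deg2rad([al,roll]),sy)
    L=[robot.inverse_kinematics(slift(th,n,zt),o) for th in (0,.3,.6,.9,1.15)]
    print(al,roll,sy,[None if q is None else np.round(q,1).tolist() for q in (L[0],L[2],L[4])])
    o2=robot.inverse_kinematics(slift(0,n,zt,dy=.15)-.05*ZC*0+.15*ZC,o); print('   pre',o2 is not None)
E
```

```text
8 0 1 [[-0.1, 1.0, -0.6, 1.9, 1.2, 2.0, -1.5], [-0.1, 0.7, -0.4, 1.8, 1.2, 2.0, -1.2], [-0.2, 0.7, -0.2, 1.6, 1.3, 1.9, -0.8]]
   pre True
8 0 -1 [[-0.2, 0.9, -0.4, 1.9, 1.1, 1.9, 1.7], [-0.1, 0.7, -0.4, 1.8, 1.2, 2.0, 2.0], [-0.2, 0.7, -0.2, 1.6, 1.3, 1.9, 2.3]]
   pre True
8 25 1 [[-0.1, 0.9, -0.5, 2.0, 1.1, 1.9, -1.0], [-0.1, 0.7, -0.4, 1.9, 1.2, 2.0, -0.7], [-0.2, 0.7, -0.2, 1.6, 1.2, 1.9, -0.4]]
   pre True
8 25 -1 [[-0.2, 0.9, -0.4, 2.0, 1.1, 1.9, 2.1], [-0.1, 0.7, -0.4, 1.9, 1.2, 2.0, 2.4], None]
   pre True
8 40 1 [[-0.2, 0.9, -0.5, 2.0, 1.1, 1.9, -0.8], [-0.1, 0.7, -0.4, 1.9, 1.2, 2.0, -0.5], [-0.2, 0.7, -0.3, 1.6, 1.3, 2.0, -0.2]]
   pre True
8 40 -1 [[-0.2, 0.9, -0.4, 2.0, 1.1, 1.9, 2.4], None, None]
   pre False
12 0 1 [[-0.0, 1.0, -0.6, 1.9, 1.2, 1.9, -1.5], [-0.1, 0.7, -0.4, 1.8, 1.1, 1.9, -1.1], [-0.1, 0.7, -0.4, 1.5, 1.3, 2.0, -0.8]]
   pre True
12 0 -1 [[-0.0, 1.0, -0.6, 1.9, 1.2, 1.9, 1.7], [-0.1, 0.7, -0.4, 1.8, 1.1, 1.9, 2.0], [-0.1, 0.7, -0.4, 1.5, 1.3, 2.0, 2.3]]
   pre True
12 25 1 [[-0.1, 0.9, -0.5, 2.0, 1.1, 1.9, -1.0], [-0.1, 0.7, -0.4, 1.9, 1.1, 1.9, -0.7],
[... 433 characters left out ...]
0.7, 1.8, 1.2, 2.0, -1.1], [0.0, 0.7, -0.6, 1.5, 1.3, 2.0, -0.8]]
   pre True
20 0 -1 [[0.1, 1.0, -0.8, 1.9, 1.2, 2.0, 1.7], [0.0, 0.7, -0.6, 1.8, 1.1, 1.9, 2.0], [0.0, 0.7, -0.6, 1.5, 1.3, 2.0, 2.3]]
   pre True
20 25 1 [[-0.1, 0.8, -0.5, 2.0, 1.1, 1.8, -1.0], [0.0, 0.7, -0.7, 1.8, 1.1, 1.9, -0.7], [0.0, 0.7, -0.6, 1.5, 1.3, 2.0, -0.4]]
   pre True
20 25 -1 [[0.1, 0.9, -0.8, 2.0, 1.2, 1.9, 2.1], [0.0, 0.7, -0.6, 1.8, 1.1, 1.9, 2.4], None]
   pre True
20 40 1 [[-0.1, 0.8, -0.6, 2.0, 1.1, 1.8, -0.7], [0.0, 0.7, -0.7, 1.9, 1.1, 1.9, -0.4], [-0.0, 0.7, -0.6, 1.6, 1.2, 1.9, -0.1]]
   pre True
20 40 -1 [[0.1, 0.9, -0.8, 2.0, 1.2, 1.9, 2.3], None, [-1.1, 1.0, 1.3, 1.6, 0.3, 1.2, -2.6]]
   pre True
```

```bash
python3 - <<'E'
from h import *
from plant import robot
o,n,zt=satt(*np.deg2rad([18,40]),1)
robot.grip(0.0,20)
p=robot.sense()['tcp_pos'];robot.move_straight([p[0]+.02,p[1],.36],vel=.25)
p1=slift(0,n,zt,gap=.045,dy=.12)+.17*ZC-.05*XC
robot.goto(p1,o)
s=robot.sense();print(s['t'],s['tcp_pos'],p1,s['joint_pos'],s['wrist_force'])
for nm in("side","top"):
    f=robot.grab_frame(nm);cv2.imwrite(f"pics/{nm}1.png",f["image"][:,:,::-1])
E
```

```text
4.3083 [0.42809998 0.07354073 0.2611255 ] [0.42778702 0.07444029 0.26099417] [-0.41678407  0.56729164 -0.42756142  1.92114759  0.79813506  1.91377865
 -0.56185889] [-0.24316737 -0.9875343   0.8365321 ]
```

View pics/side1.png

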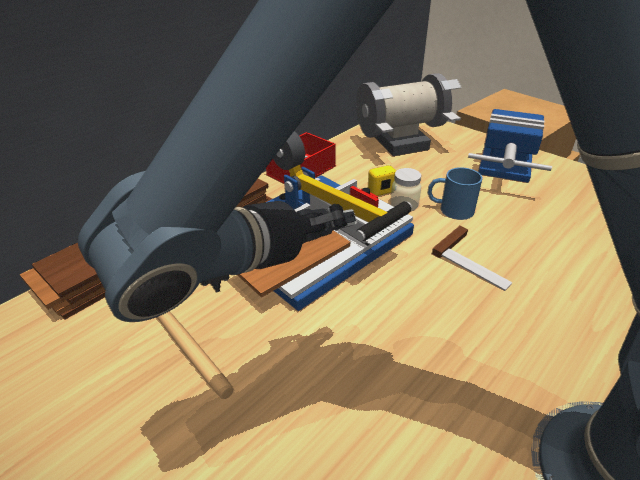

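The fingers sit left of and in front of the bar, as planned. The wrist housing near (160,290) is large, so I'll check its clearance with a quick forward-kinematics model before going down.

```bash
cat > fk.py <<'E'
import numpy as np
DH=[(0,0,.267),(-90,0,0),(90,0,.293),(90,.0525,0),(90,.0775,.3425),(90,0,0),(-90,.076,.097)]
def fk(q,yaw=0):
    T=np.eye(4);c,s=np.cos(yaw),np.sin(yaw);T[:2,:2]=[[c,-s],[s,c]];out=[]
    for (al,a,d),t in zip(DH,q):
        al=np.deg2rad(al);ca,sa=np.cos(al),np.sin(al);ct,st=np.cos(t),np.sin(t)
        T=T@np.array([[ct,-st,0,a],[st*ca,ct*ca,-sa,-sa*d],[st*sa,ct*sa,ca,ca*d],[0,0,0,1]]);out.append(T.copy())
    return out
E
python3 - <<'E'
from fk import *;from plant import robot
import itertools
s=robot.sense();D=[([1.303,.469,-.049,1.532,.024,1.141,-.082],[.16,-.656,.242]),(s['joint_pos'],s['tcp_pos'])]
res=[]
for sg in itertools.product([1,-1],repeat=6):
  for yaw in np.deg2rad([0,90,180,270,-151]):
    sg7=np.array([*sg,1]);e=[];L=[]
    for q,p in D:
        T=fk(np.array(q)*sg7,yaw)[-1]; r=T[:3,:3].T@(np.array(p)-T[:3,3]); L.append(r); e.append(np.hypot(r[0],r[1]))
    res.append((sum(e),sg,yaw,L))
res.sort(key=lambda r:r[0])
for r in res[:4]: print(r)
E
```

```text
(np.float64(0.21214797725700035), (-1, 1, -1, 1, -1, 1), np.float64(0.0), [array([0.08874487, 0.05516084, 0.05436358]), array([-0.09648816, -0.04774995,  0.26622091])])
(np.float64(0.25614886597842434), (-1, 1, 1, 1, 1, 1), np.float64(0.0), [array([ 0.09553027, -0.00137534,  0.05424319]), array([-0.1354561 ,  0.08629484,  0.12830071])])
(np.float64(0.2898880775275653), (-1, -1, 1, -1, 1, 1), np.float64(3.141592653589793), [array([0.17770672, 0.02766137, 0.12217788]), array([-0.04607344, -0.09993171, -0.23095129])])
(np.float64(0.3283754822693581), (-1, -1, 1, -1, -1, 1), np.float64(3.141592653589793), [array([0.17785789, 0.02318948, 0.12264827]), array([-0.12762639,  0.07691648, -0.16037697])])
```

The robot does not match a standard model, so I'll read the arm's lowest points from the side camera's depth image instead.

```bash
python3 - <<'E'
from h import *
from plant import robot
f=robot.grab_frame("side");np.savez("side1.npz",**{k:np.array(v) for k,v in f.items()})
P=cloud(f)
for uv in [(160,290),(150,315),(185,310),(105,290),(200,285),(217,290),(240,265),(270,262),(310,222),(350,225),(100,230)]:
    print(uv,np.round(P[uv[1],uv[0]],3))
reg=P[180:330,80:345].reshape(-1,3); 
# arm pts: above left area
k=(reg[:,2]>.09)&(reg[:,0]<.56)&(reg[:,1]>-.03)
r=reg[k]
for y0 in np.arange(0,.4,.04):
    q=r[(r[:,1]>=y0)&(r[:,1]<y0+.04)]
    if len(q)>5: print(round(y0,2),"zmin %.3f x %.3f..%.3f"%(np.percentile(q[:,2],1),q[:,0].min(),q[:,0].max()))
E
```

```text
(160, 290) [0.398 0.364 0.354]
(150, 315) [0.415 0.374 0.318]
(185, 310) [0.694 0.218 0.001]
(105, 290) [0.439 0.395 0.35 ]
(200, 285) [ 0.732  0.157 -0.001]
(217, 290) [0.417 0.299 0.295]
(240, 265) [0.41  0.271 0.315]
(270, 262) [0.405 0.234 0.298]
(310, 222) [0.409 0.165 0.314]
(350, 225) [0.416 0.081 0.26 ]
(100, 230) [0.466 0.373 0.391]
0.08 zmin 0.255 x 0.396..0.433
0.12 zmin 0.272 x 0.379..0.440
0.16 zmin 0.284 x 0.398..0.454
0.2 zmin 0.282 x 0.400..0.467
0.24 zmin 0.297 x 0.367..0.446
0.28 zmin 0.300 x 0.366..0.432
0.32 zmin 0.314 x 0.382..0.473
0.36 zmin 0.312 x 0.392..0.489
```

The wrist stays above about 0.13 m after the descent, so it is clear. I'll move in under the bar and touch it.

```bash
python3 - <<'E'
from h import *
from plant import robot
o,n,zt=satt(*np.deg2rad([18,40]),1)
p2=slift(0,n,zt,gap=.050,dy=.12)
print(robot.move_straight(p2-.05*XC,vel=.2,attitude=o,contact_N=8))
print(robot.move_straight(p2,vel=.15,contact_N=6))
print(robot.move_straight(slift(0,n,zt,gap=.050),vel=.15,contact_N=6))
s=robot.sense();print(s['t'],s['wrist_force'])
f=robot.grab_frame("side");cv2.imwrite("pics/side2.png",f["image"][150:330,200:480,::-1].repeat(2,0).repeat(2,1))
c=robot.move_straight(slift(0,n,zt,gap=.010),vel=.03,contact_N=2)
s=robot.sense();d=(s['tcp_pos']-slift(0,n,zt,gap=0))@n
print(c,s['t'],s['tcp_pos'],"gap at contact",-d,s['wrist_force'])
E
```

```text
False
False
False
6.9083 [ 0.04268248  0.92527049 -0.12327975]
True 7.8167 [ 0.48133479 -0.05464466  0.10543678] gap at contact 0.025072727775288656 [-0.43587706  0.01825318 -0.42021132]
```

View pics/side2.png

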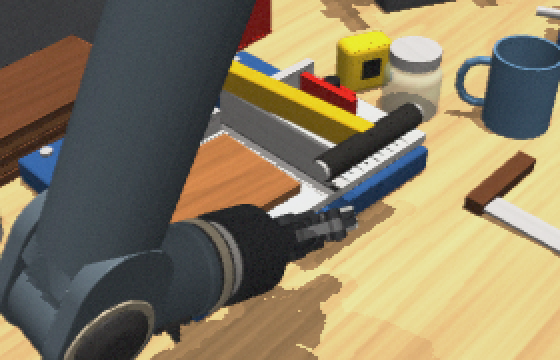

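Contact came at a 25 mm gap against 24 mm expected, so the bar position is confirmed. Next I raise it along its arc and watch the force.

```bash
python3 - <<'E'
from h import *
from plant import robot
o,n,zt=satt(*np.deg2rad([18,40]),1)
for th in np.arange(.15,1.16,.125):
    try: c=robot.move_straight(slift(th,n,zt,gap=.024),vel=.09,contact_N=25)
    except robot.IKError as e: print("IK",th,e);break
    s=robot.sense();print(round(th,3),c,round(s['t'],2),np.round(s['wrist_force'],1),np.round(s['joint_pos'][5:],2))
    if c:break
f=robot.grab_frame("side");cv2.imwrite("pics/side3.png",f["image"][:,:,::-1])
E
```

```text
0.15 False 8.39 [-5.9  1.8 -1.5] [ 1.66 -0.6 ]
0.275 False 8.88 [-4.   1.7 -0.9] [ 1.69 -0.54]
0.4 False 9.38 [-0.2 -0.1 -1.8] [ 1.71 -0.48]
0.525 False 9.87 [-0.2 -0.1 -1.4] [ 1.74 -0.41]
0.65 False 10.36 [ 0.4  0.  -1.3] [ 1.76 -0.35]
0.775 False 10.85 [ 0.4 -0.7 -0.6] [ 1.78 -0.28]
0.9 False 11.34 [ 0.3  1.  -0.5] [ 1.8  -0.22]
1.025 False 11.83 [ 0.7  0.8 -0.8] [ 1.81 -0.16]
1.15 False 12.32 [-0.1  0.2  0.4] [ 1.82 -0.1 ]
```

View pics/side3.png

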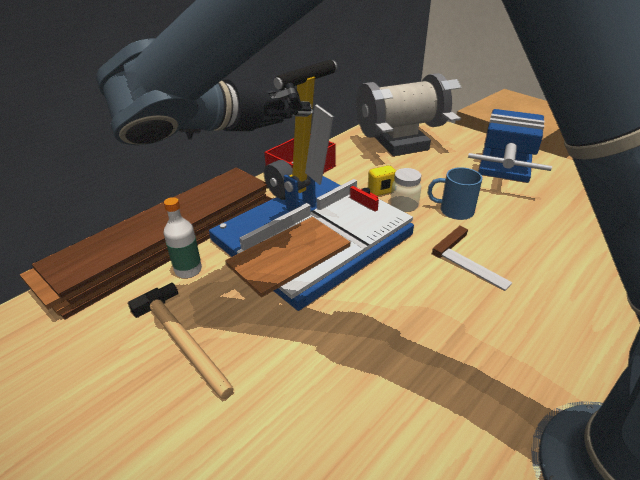

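The arm is up, with the bar at about (305,72), and the wrist force is near zero, so it has tipped onto its buffer. I'll back away and check.

```bash
python3 - <<'E'
from h import *
from plant import robot
o,n,zt=satt(*np.deg2rad([18,40]),1)
p=robot.sense()['tcp_pos']
robot.move_straight(p-.12*XC+.02*YC,vel=.2)
s=robot.sense();print(s['t'],s['wrist_force'])
for a in((np.pi,0,YAW),(np.pi,0,YAW+np.pi/2),(np.pi,0,YAW-np.pi/2),(np.pi,0,YAW+np.pi)):
  L=[C(*c) for c in ((-.12,.28,.25),(-.12,.28,.058),(-.12,.13,.058),(-.215,.2,.2),(-.215,.2,.058),(-.19,.06,.058),(-.19,-.05,.058))]
  Q=[robot.inverse_kinematics(x,a) for x in L]; print(np.round(a[2],2),[None if q is None else np.round(q,1).tolist() for q in Q])
robot.goto(C(-.24,.20,.25),[np.pi,0,YAW+np.pi/2])
s=robot.sense();print(s['t'],s['wrist_force'],s['joint_pos'])
for nm in("side","top"):
    f=robot.grab_frame(nm);cv2.imwrite(f"pics/{nm}4.png",f["image"][:,:,::-1])
    np.savez(f"{nm}4.npz",**{k:np.array(v) for k,v in f.items()})
E
```

```text
13.1333 [ 0.24366335 -0.2883322   0.03422474]
-0.07 [[-0.0, 0.5, -0.4, 1.6, 0.2, 1.2, -0.5], [-0.0, 0.7, -0.4, 1.7, 0.4, 0.8, -0.7], [0.2, 0.6, -0.4, 1.8, 0.4, 0.8, -0.4], [0.1, 0.3, -0.5, 1.9, 0.2, 1.0, -0.5], [0.1, 0.5, -0.4, 2.0, 0.3, 0.7, -0.6], [0.4, 0.5, -0.4, 2.0, 0.3, 0.7, -0.3], [0.6, 0.6, -0.4, 1.9, 0.3, 0.7, -0.1]]
1.5 [[0.2, 0.5, -0.7, 1.5, 0.3, 1.2, 0.9], [0.2, 0.8, -0.7, 1.7, 0.6, 0.9, 0.7], [0.4, 0.7, -0.7, 1.8, 0.6, 0.9, 1.0], [0.3, 0.4, -0.6, 1.9, 0.3, 1.0, 1.0], [0.3, 0.6, -0.7, 2.0, 0.6, 0.8, 0.8], [0.5, 0.6, -0.7, 1.9, 0.5, 0.8, 1.1], [0.7, 0.6, -0.6, 1.9, 0.5, 0.8, 1.3]]
-1.64 [[-0.3, 0.4, 0.0, 1.6, -0.0, 1.1, -1.9], [-0.3, 0.6, -0.0, 1.7, 0.0, 0.8, -2.0], [-0.0, 0.6, -0.1, 1.8, 0.1, 0.7, -1.8], [-0.2, 0.3, -0.0, 1.9, 0.0, 0.9, -1.9], [-0.2, 0.5, -0.1, 2.0, 0.1, 0.6, -1.9], [0.1, 0.5, -0.1, 2.0, 0.1, 0.7, -1.7], [0.3, 0.5, -0.1, 1.9, 0.1, 0.7, -1.5]]
3.07 [[0.2, 0.5, -0.8, 1.5, 0.4, 1.2, 2.5], [0.2, 0.8, -0.8, 1.7, 0.7, 1.0, 2.2], [0.5, 0.7, -0.8, 1.8, 0.6, 0.9, 2.5], [0.3, 0.4, -0.6, 1.9, 0.2, 1.0, 2.6], [0.4, 0.6, -0.8, 2.0, 0.6, 0.8, 2.3], [0.5, 0.6, -0.7, 1.9, 0.5, 0.8, 2.6], [-0.5, 0.8, 1.1, 2.0, -0.9, 1.0, -2.1]]
14.375 [ 0.01302069 -0.58893166 -0.73038814] [ 0.24607438  0.25893323 -0.57574344  1.86469221  0.16031385  1.06497428
  1.10401106]
```

View pics/side4.png

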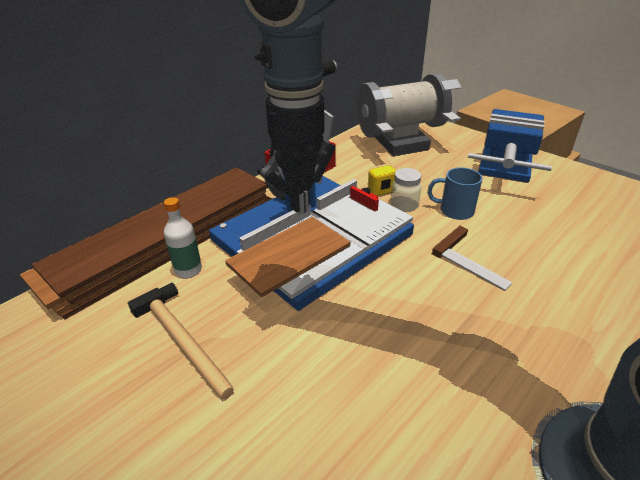

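View pics/top4.png

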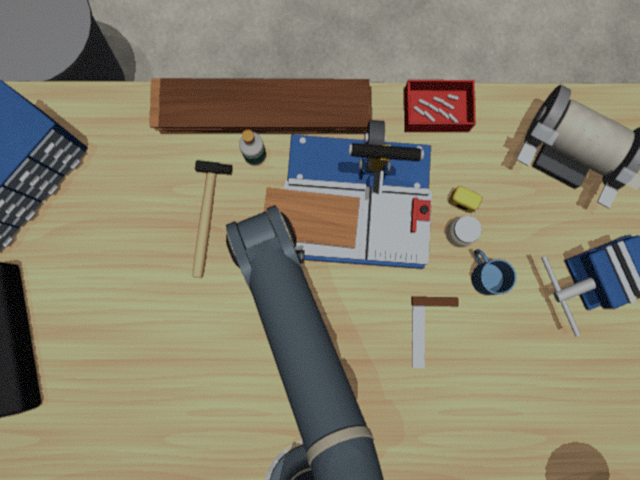

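The arm rests fully raised, with the bar at (386,152) in the top view, and the board has not moved. Next I square the board with a small push at its near side, then push it along to the stop.

```bash
cat > look.py <<'E'
from meas import *
def board(f,roi=(230,165,440,265)):
    im=f["image"];hsv=cv2.cvtColor(im,cv2.COLOR_RGB2HSV);H,S,V=[hsv[...,i].astype(int) for i in range(3)]
    m=((H>5)&(H<20)&(S>95)&(V>90))
    c,W,r=mask_rect(m,f,.057,roi)
    b=cv2.boxPoints(r)/1000
    out=[]
    for w in b:
        d=np.array([*w,0])-HINGE*[1,1,0]; out.append([d@XC,d@YC])
    return np.round(out,4),r
E
sed -i 's/^from h import \*/from h import */' meas.py
python3 - <<'E'
from h import *
from look import board
from plant import robot
A=[np.pi,0,YAW+np.pi/2]
robot.move_straight(C(-.235,.06,.12),vel=.25,attitude=A)
print(robot.move_straight(C(-.235,.06,.061),vel=.1,contact_N=6))
s=robot.sense();print(s['tcp_pos'],C(-.235,.06,.061))
print(robot.move_straight(C(-.184-.0115,.06,.061),vel=.06,contact_N=10))
s=robot.sense();print(s['t'],s['tcp_pos'],s['wrist_force'])
robot.move_straight(C(-.235,.06,.061),vel=.15)
robot.move_straight(C(-.235,.06,.15),vel=.25)
f=robot.grab_frame("top");cv2.imwrite("pics/top5.png",f["image"][:,:,::-1])
print(board(f))
A=[np.pi,0,YAW]
robot.goto(C(-.16,.31,.15),A)
s=robot.sense();print(s['t'],s['tcp_pos'])
f=robot.grab_frame("top");cv2.imwrite("pics/top6.png",f["image"][:,:,::-1]);print(board(f))
E
```

```text
False
[ 0.50784319 -0.05827351  0.06140871] [ 0.50736744 -0.05859351  0.061     ]
False
16.9417 [ 0.54668094 -0.06132941  0.0608692 ] [-0.10139946 -0.62040741  0.53754914]
(array([[-0.1891,  0.0306],
       [-0.0677,  0.027 ],
       [-0.0613,  0.246 ],
       [-0.1826,  0.2495]]), ((622.6488037109375, 11.407539367675781), (219.05455017089844, 121.42320251464844), 84.11891174316406))
19.5417 [0.60034447 0.18430846 0.14940109]
(array([[-0.2443,  0.0304],
       [-0.0643,  0.0284],
       [-0.0612,  0.3148],
       [-0.2412,  0.3167]]), ((597.6241455078125, 47.66139221191406), (286.3611145019531, 180.00531005859375), 85.16876220703125))
```

View pics/top6.png

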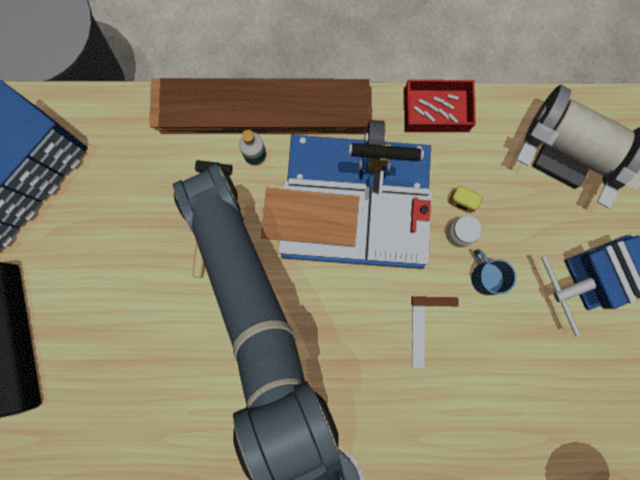

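```bash
python3 - <<'E'
from h import *
from look import board
from plant import robot
print(robot.move_straight(C(-.125,.285,.12),vel=.2))
print(robot.move_straight(C(-.125,.285,.061),vel=.1,contact_N=6))
print(robot.move_straight(C(-.125,.155,.061),vel=.06,contact_N=8))
s=robot.sense();print(s['t'],s['tcp_pos'],C(-.125,.155,.061),s['wrist_force'])
for nm in("top","side"):
    f=robot.grab_frame(nm);cv2.imwrite(f"pics/{nm}7.png",f["image"][100:290,200:460,::-1].repeat(3,0).repeat(3,1) if nm=="top" else f["image"][:,:,::-1])
    np.savez(f"{nm}7.npz",**{k:np.array(v) for k,v in f.items()})
E
```

```text
False
False
False
23.0583 [0.62405499 0.02827788 0.06102277] [0.62402966 0.02809516 0.061     ] [ 0.68693418  2.44339192 -1.08561667]
```

View pics/top7.png

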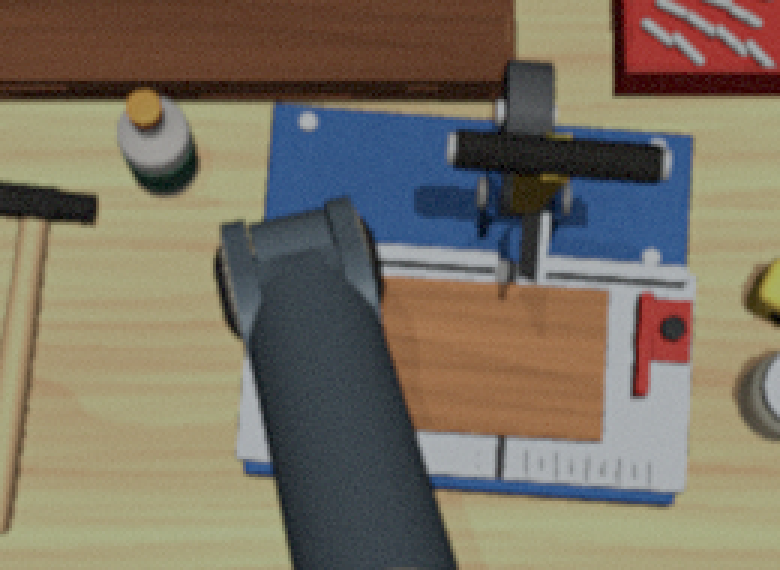

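View pics/side7.png

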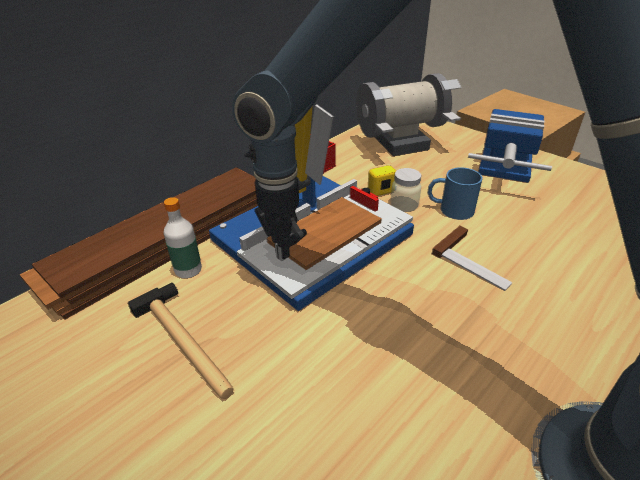

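The board's right end, at about (605,365) in the crop, is roughly 20 mm short of the stop, and its far side is nearly parallel to the fence. I'll push it to the stop, then against the fence.

```bash
python3 - <<'E'
from h import *
from look import board
from plant import robot
def yc(): 
    p=robot.sense()['tcp_pos']-HINGE; return np.round([p@XC,p@YC],4)
print(robot.move_straight(C(-.125,.118,.061),vel=.035,contact_N=5))
s=robot.sense();print(s['t'],yc(),s['wrist_force'])
robot.move_straight(C(-.125,.17,.061),vel=.15)
robot.move_straight(C(-.125,.17,.14),vel=.25)
A=[np.pi,0,YAW+np.pi/2]
robot.goto(C(-.25,.02,.14),A)
f=robot.grab_frame("top");np.savez("top8.npz",**{k:np.array(v) for k,v in f.items()});cv2.imwrite("pics/top8.png",f["image"][100:290,200:460,::-1].repeat(3,0).repeat(3,1))
print(robot.sense()['t'])
print(robot.move_straight(C(-.235,.02,.061),vel=.15,contact_N=6))
print(robot.move_straight(C(-.165,.02,.061),vel=.04,contact_N=5))
s=robot.sense();print(s['t'],yc(),s['wrist_force'])
f=robot.grab_frame("side");cv2.imwrite("pics/side8.png",f["image"][100:340,160:460,::-1].repeat(2,0).repeat(2,1))
E
```

```text
True
23.8333 [-0.1251  0.1338] [-0.68648489  0.50909928  0.13000892]
26.2083
False
True
28.0667 [-0.1859  0.0204] [0.32496853 1.07729373 0.23719212]
```

View pics/top8.png

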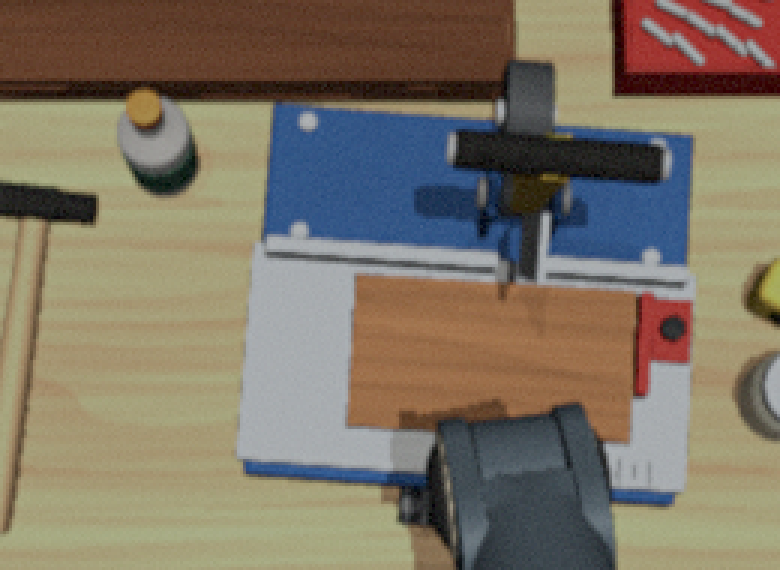

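View pics/side8.png

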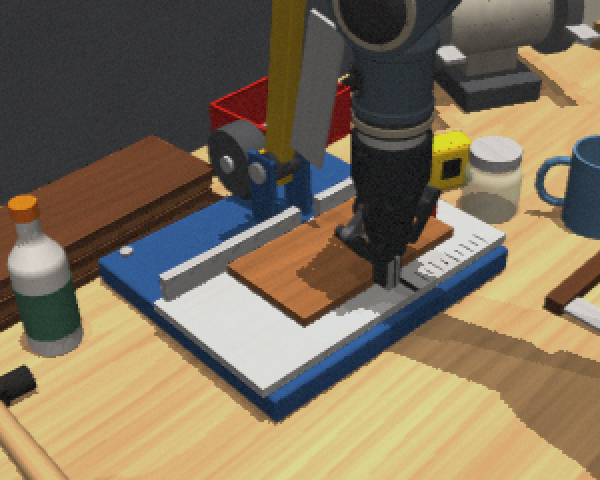

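```bash
python3 - <<'E'
from h import *
from plant import robot
def yc(): 
    p=robot.sense()['tcp_pos']-HINGE; return np.round([p@XC,p@YC],4)
print(robot.move_straight(C(-.175,.02,.061),vel=.02,contact_N=10));print(yc(),robot.sense()['wrist_force'])
robot.move_straight(C(-.235,.02,.061),vel=.15)
robot.move_straight(C(-.26,.02,.13),vel=.25)
robot.goto(C(-.26,.26,.16),[np.pi,0,YAW])
print(robot.sense()['t'])
for nm in("top","side"):
    f=robot.grab_frame(nm);np.savez(nm+"9.npz",**{k:np.array(v) for k,v in f.items()})
    if nm=="top": cv2.imwrite("pics/top9.png",cv2.resize(f["image"][170:260,300:440,::-1],None,fx=5.5,fy=5.5,interpolation=cv2.INTER_CUBIC))
    else: cv2.imwrite("pics/side9.png",cv2.resize(f["image"][150:310,190:430,::-1],None,fx=3.3,fy=3.3,interpolation=cv2.INTER_CUBIC))
E
```

```text
True
[-0.1819  0.0201] [-0.64639839 -0.78374196 -0.73195159]
31.2083
```

View pics/top9.png

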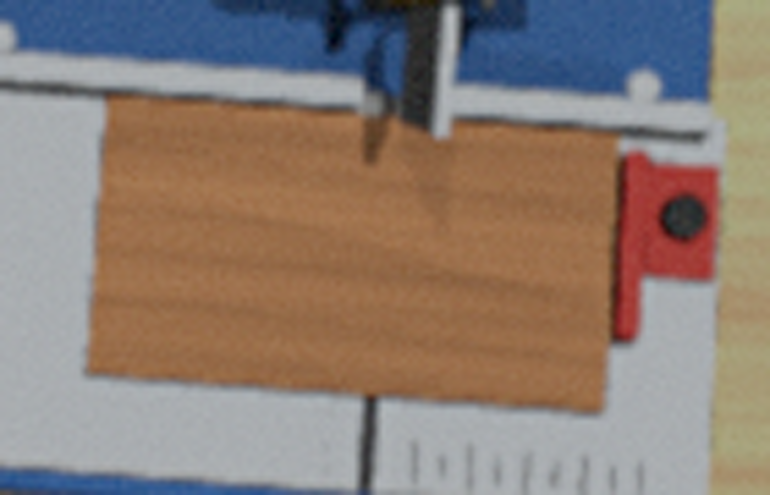

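View pics/side9.png

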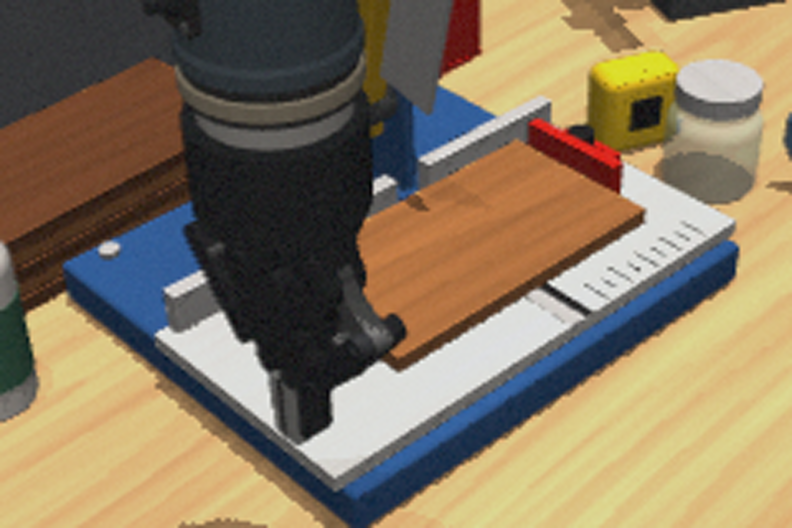

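The board lies along the fence. A thin dark line remains between its end and the stop, at about (615,240) in the crop. I'll push the end again, a bit more firmly.

```bash
python3 - <<'E'
from h import *
from plant import robot
def yc(): 
    p=robot.sense()['tcp_pos']-HINGE; return np.round([p@XC,p@YC],4)
robot.move_straight(C(-.115,.17,.12),vel=.25)
print(robot.move_straight(C(-.112,.16,.061),vel=.15,contact_N=6))
print(robot.move_straight(C(-.112,.115,.061),vel=.02,contact_N=10));s=robot.sense();print(s['t'],yc(),s['wrist_force'])
robot.sleep(.1);print(yc(),robot.sense()['wrist_force'])
robot.move_straight(C(-.115,.17,.061),vel=.15)
robot.move_straight(C(-.115,.19,.13),vel=.25)
robot.goto(C(-.26,.26,.2),[np.pi,0,YAW])
print(robot.sense()['t'])
f=robot.grab_frame("top");np.savez("top10.npz",**{k:np.array(v) for k,v in f.items()})
cv2.imwrite("pics/top10.png",cv2.resize(f["image"][170:260,300:440,::-1],None,fx=5.5,fy=5.5,interpolation=cv2.INTER_CUBIC))
from look import board
for p in ("top9.npz","top10.npz"): print(board(load(p),(312,175,425,262)))
E
```

```text
False
True
34.1667 [-0.1124  0.1336] [1.08712179 0.99311745 1.44594791]
[-0.1126  0.1336] [-0.09644824  1.75434855  1.06975657]
35.825
(array([[-0.1712, -0.0994],
       [-0.0513, -0.0994],
       [-0.0512,  0.1203],
       [-0.1711,  0.1204]]), ((627.2195434570312, -117.0298080444336), (219.74105834960938, 119.85179901123047), 85.77945709228516))
(array([[-0.1711, -0.0994],
       [-0.0512, -0.0993],
       [-0.0512,  0.1204],
       [-0.1712,  0.1203]]), ((627.2289428710938, -117.02696228027344), (219.7184600830078, 119.98065948486328), 85.81183624267578))
```

View pics/top10.png

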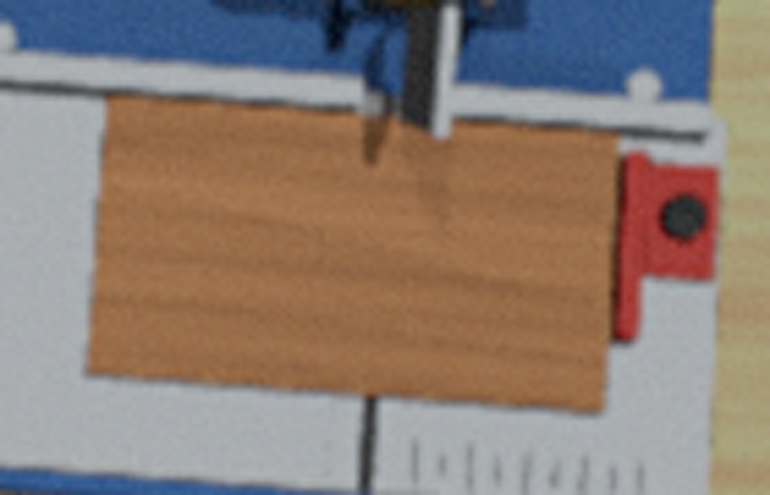

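The second 10 N push stopped at the same finger position (133.6 mm against 133.8 mm), and the board's yaw matches the fence. So it is in hard contact with the stop, and the dark line is the shaded stop face. One last look at the bystanders and the raised arm before handing in.

```bash
python3 - <<'E'
from h import *
from plant import robot
a=load("top0.npz")["image"];b=load("top10.npz")["image"]
for n,(u0,v0,u1,v1) in dict(tape=(445,182,486,212),jar=(446,214,486,248),mug=(465,245,520,300),square=(408,292,462,372),glue=(236,126,268,168),mallethead=(190,155,235,180)).items():
    d=cv2.absdiff(a[v0:v1,u0:u1],b[v0:v1,u0:u1]).max(2);print(n,(d>45).mean().round(3))
f=robot.grab_frame("side");cv2.imwrite("pics/side11.png",f["image"][:,:,::-1])
f=robot.grab_frame("top");cv2.imwrite("pics/top11.png",f["image"][:,:,::-1])
s=robot.sense();print(s['t'],s['wrist_force'])
E
```

```text
tape 0.0
jar 0.0
mug 0.0
square 0.0
glue 0.0
mallethead 0.0
35.975 [ 0.32286385 -0.0342332   0.82320827]
```

View pics/side11.png

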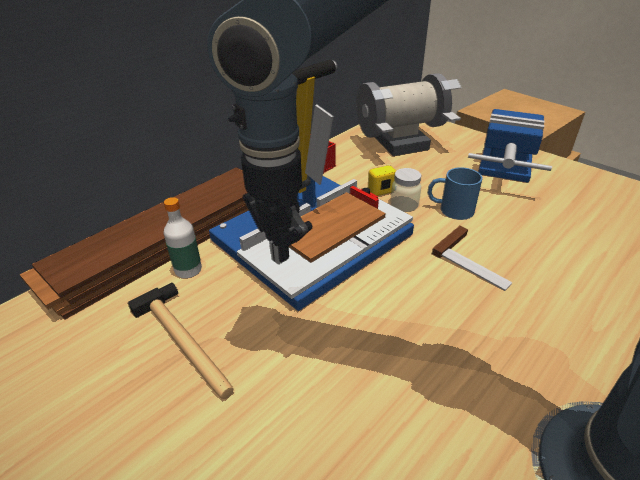

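View pics/top11.png

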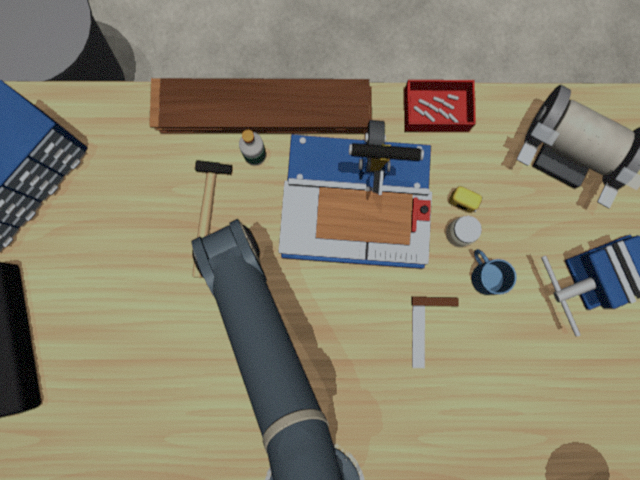

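The arm is still raised, with the bar at (386,152). The board lies along the fence with its end at the stop, near (412,215). The bystanders have not moved and the gripper is clear, so I'm handing in.

```bash
python3 -c "
from plant import robot
robot.close_job()"
```

```text
the job is handed in; nothing more can be done
```

The lever cutter is set up and the job is handed in, with the clock at about 36 s of the 61 allowed. I pushed the blade arm up from below by its cross bar along its arc. I read about 6 N at most on the way up, and it tipped past balance and has stayed raised. Then I pushed the board flat along the bed to the red stop, pushed it against the fence, and pushed the end again.

**Last checks**
- **Stop:** the second end push, at 10 N, stopped at the same place as the first (133.6 against 133.8 mm), so the board is firmly against the stop. The camera puts the end about 1 mm short, which is within its 2 mm accuracy. A thin dark line there is probably the stop's shaded face, but I did not check it from closer.
- **Fence:** the board is parallel to the fence within about 0.1°. The camera puts its far side about 1 mm past the fence face, again within accuracy. The first 5 N push stopped about 4 mm short, and a 10 N push closed the gap.
- **Finger readings:** the finger half-width worked out from the fence push and from the stop push differs by about 2.6 mm. I put that down to camera calibration.
- **Bystanders:** the tape, glue, jar, mug, square and mallet head look unchanged in the top view. The robot partly hid the mallet's handle there, but it looks undisturbed in the side view.
- **Robot:** it was touching nothing when I handed in.

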